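# Gauge the seam between two LED modules

### The arm

A 7-joint arm with a two-finger parallel gripper is mounted at the origin on the work surface. World frame = base frame: x ahead of the robot, y to its left, z up, the work surface at z = 0. Lengths are in m, angles in rad, forces in N, time in s.
With the tool pointing down it reaches from about 0.35 to 0.9 m from the base axis. Payload 8.1 kg.
Tool frame: the origin (TCP) lies on the centre line of the jaws, within the pads' length; the fingertips stand 22 mm ahead of it and the grasp point (between the pads) lies 3 mm ahead of it (arm.finger_overhang is the distance from the TCP to the fingertips, in m); z points along the fingers, y is the direction in which the jaws open and shut (so a half turn about z gives the same grasp; the last joint's range is limited). The gripper opens to 92 mm and grips with 3 to 60 N. Pads are 19 mm wide; open, the fingers measure 130 mm over their backs; the gripper's body (75 mm by 190 mm) begins 47 mm behind the grasp point.
Start: joints at [-1.254, 0.434, 0.025, 1.573, -0.012, 1.134, -0.075], TCP at [0.255, 0.571, 0.249] pointing down, gripper open.
Joint ranges: [-2.62, 2.62], [-0.44, 2.09], [-1.27, 1.32], [0.08, 2.57], [-1.32, 4.46], [0.12, 2], [-2.74, 2.74]. Speed limits (rad/s): [2.22, 2.22, 3.01, 3.01, 3.14, 3.14, 3.14].

### API

Orientations are given as a rotation vector (axis times angle).
In Python, from cell import arm gives the robot as it stands. The module is installed in compiled form; this text tells all that it offers.
- The arm moves only by the tool step_arm, never from a script. Its argument "plan" is a list of rows, each an object of numbers: "wx", "wy", "wz": the turn, a rotation vector about the tool's x, y, z in units of 6 degrees (1.0 is 6 degrees); "tx", "ty", "tz": the shift along the tool's x, y, z in cm; "hand": the opening, from 0 (shut) to 1 (fully open). A call has exactly 10 rows; each row shifts and turns the commanded pose from where the row before left it, along the tool's axes as they then stand; what a row does not reach is not made up. A row lasts 1/12 s, in which the tool goes at most 41.7 mm and 7.16 degrees, less where a joint would pass 70% of its speed; a pose out of reach is approached as far as the arm can. A call is refused whole if a number of a shift passes 4.17 or a number of a turn 1, either way. A call with a gripper value outside its range is refused whole. The fingers move at their own pace and stop on an object; "force" is the grip in N (left out, the last holds). Time passes only in rows, so rows that do not move let the fingers close, or fill a call up. It gives the time, the measured TCP pose, the force and the opening at its end, in the units of the state.
- arm.observe(): the state, without advancing time (a new reading comes with each control period).
- arm.get_image(name): name is "side" or "top"; returns (picture, depth): 400x640x3 uint8, red, green, blue; 400x640 float32, m along the optical axis (not along the pixel's ray), 0 where there is no reading.
- arm.calibration(name): a dict with "mtx" (3x3 intrinsics, pixels), "dist_coeffs" ([k1, k2, p1, p2, k3] as OpenCV has them; the pictures are not rectified), "R" (3x3) and "t" (3): a world point X has camera coordinates R X + t. Camera axes: x right, y down, z forward; pixel columns grow to the right and rows downward; lengths in m; the calibration is good to about 2 mm. A picture is of the moment at which its call begins. calibration takes no time and is no camera call.
- arm.sign_off(): hands the job in, once; it reports no verdict.
The state is a dict: "clock": time; "joints": joint angles; "dq": joint speeds; "joint_efforts": joint torques, N m; "position": TCP position; "ee_rot": TCP orientation; "force": force on the tool from outside, world axes, zero at the start; "ft_torque": the same for the moment, N m; "width": opening from 0.0 (shut) to 1.0 (fully open).
Only numpy, scipy, OpenCV 4.12 (cv2) and the standard library are available. Lean on these libraries where they do the work, as an engineer would, in place of code of your own. Each camera call takes 0.05 s, during which the arm holds its last target.

### The job

Gauge the gap between the two LED display modules with the three aluminium spacers. First lower the thinnest (green) one into the gap; if it has much play, take it out, set it back upright on the bench and put in the one that just fits, the thickest that goes all the way down. Leave that one standing in the gap on the red base plate, not sticking out past the ends of the frames, and the other two standing upright on the bench.

Things in the scene. Friction and masses are not known exactly. Their poses are not given: they have to be found in the camera images.
- left_panel: Jig: dark red base plate 120 (x) x 320 (y) x 8 mm, origin at its underside's centre, y along the LED strip. On it the left LED module, whose aluminium end frame (100 mm wide in x, 38 mm tall from bench) is one wall of the gap: upright face at y = +18 mm, module beyond. Gap open at top and x ends, floor 8 mm above bench; the walls' top 12 mm lean back 6 mm each as lead-in. LED boards 29 mm high.
- right_panel: Right LED module, mirror of the left, fixed on the same plate at the same yaw. Its end frame is the gap's other wall. Origin at the foot of its upright gap face, mid-width, 8 mm above the bench; the module lies towards its -y. Gap width = 18 mm minus this origin's y in the left_panel frame: 20, 28 or 36 mm, changing per start, always 4 mm more than one of the spacers.
- spacer_green: Loose aluminium spacer block with a green top band and one black dot on top, standing upright on the bench: 16 mm thick (y), 50 mm wide (x), 80 mm tall (z); 173 g give or take a fifth. Origin at the centre of its underside.
- spacer_yellow: Loose aluminium spacer block with a yellow top band and two black dots on top, standing upright on the bench: 24 mm thick (y), 50 mm wide (x), 80 mm tall (z); 259 g give or take a fifth. Origin at the centre of its underside.
- spacer_red: Loose aluminium spacer block with a red top band and three black dots on top, standing upright on the bench: 32 mm thick (y), 50 mm wide (x), 80 mm tall (z); 346 g give or take a fifth. Origin at the centre of its underside.
Mind the look-alikes: they are no part of the job. Leave any orange look-alike of the spacer_green alone. Leave any purple look-alike of the spacer_red alone.

How it is judged:
By the outcome, as a careful person would: the job done as asked, in the order asked, and still so for the second after the job is handed in, with the robot touching nothing.
It also fails if it takes over 54 s, if anything falls off the work surface, if the arm or the gripper's body presses on something with over 40 N, if the wrist force passes 120 N, or if a joint passes its speed limit or range.

## Working session

There is one attempt and no reset: what is moved stays moved. The work goes in short steps, Python scripts to look and compute and a tool call to move; the robot and the scene stay as the last step left them, time stands still between calls to the robot, and variables do not carry over. Pictures are saved under pics/ and viewed, and the job is handed in when it is done.

Besides the shell and the picture viewer there is one more tool, called after "Call:" as name([rows], argument=value, ...), one row to a line, values as JSON. step_arm: Moves the arm, as the interface text tells. Its arguments: {"type":"object","properties":{"plan":{"type":"array"},"force":{"type":"number"}},"required":["plan"]}

```bash
mkdir -p pics; cat > h.py <<'E'
import numpy as np, cv2
from cell import arm
def snap(name,fn):
    im,d=arm.get_image(name); cv2.imwrite('pics/'+fn+'.png',im[:,:,::-1]); np.savez('pics/'+fn+'.npz',im=im,d=d); return im,d
def ray(name,u,v):
    c=arm.calibration(name); p=cv2.undistortPoints(np.array([[[u,v]]],float),np.array(c['mtx']),np.array(c['dist_coeffs']))[0,0]
    R=np.array(c['R']);t=np.array(c['t']); return -R.T@t, R.T@np.array([p[0],p[1],1.])
def atz(name,u,v,z):
    o,d=ray(name,u,v); return o+d*(z-o[2])/d[2]
def atd(name,u,v,dep):
    o,d=ray(name,u,v); return o+d*dep
def proj(name,X):
    c=arm.calibration(name); r=cv2.Rodrigues(np.array(c['R']))[0]
    return cv2.projectPoints(np.array(X,float).reshape(-1,1,3),r,np.array(c['t'],float),np.array(c['mtx']),np.array(c['dist_coeffs']))[0][:,0]
E
python3 - <<'E'
from h import *
np.set_printoptions(precision=4,suppress=True)
for n in('top','side'):
    snap(n,n+'0'); c=arm.calibration(n); print(n,-np.array(c['R']).T@c['t'],c['mtx'],c['R'])
print(arm.observe(), arm.finger_overhang)
E
```

```text
top [0.4129 0.0386 0.8149] [[482.1842   0.     321.8053]
 [  0.     482.1842 202.4893]
 [  0.       0.       1.    ]] [[ 0.0084 -0.9999 -0.0101]
 [-0.9933 -0.0072 -0.115 ]
 [ 0.1149  0.011  -0.9933]]
side [0.1274 0.5135 0.6021] [[512.3496   0.     323.2647]
 [  0.     512.3496 194.3474]
 [  0.       0.       1.    ]] [[-0.7832 -0.6216  0.0139]
 [-0.4212  0.5141 -0.7472]
 [ 0.4573 -0.5911 -0.6644]]
{'clock': 0.1, 'joints': array([-1.2536,  0.4352,  0.025 ,  1.574 , -0.0116,  1.134 , -0.0751]), 'dq': array([-0.0009, -0.0023,  0.001 , -0.0025,  0.0013,  0.0001, -0.    ]), 'joint_efforts': array([  0.0029, -66.9127,   0.9878, -31.5147,  -0.0606,   0.0373,
         0.    ]), 'position': array([0.2546, 0.5703, 0.248 ]), 'ee_rot': array([-0.6547, -3.0724,  0.0022]), 'force': array([ 0.4338, -0.3085,  0.8841]), 'ft_torque': array([ 0.0189, -0.0038, -0.0083]), 'width': 1.001417141583159} 0.022
```

View pics/top0.png

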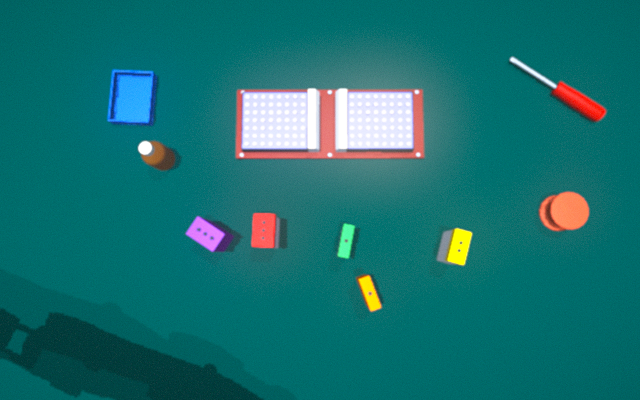

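View pics/side0.png

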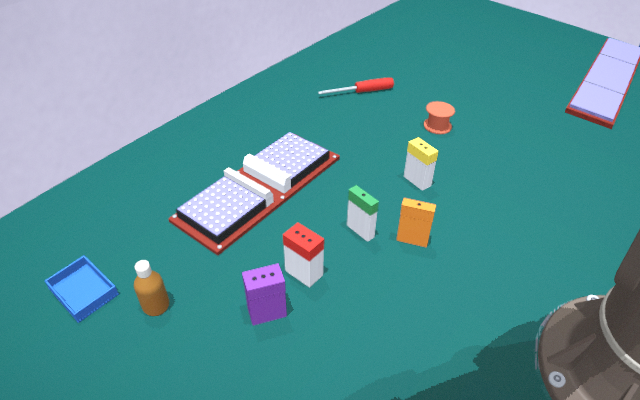

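The top view shows red at about (264,230), green (346,241), yellow (459,246) and the gap around (328,120). The orange (369,293) and purple (206,234) look-alikes are separate. I'll enlarge the crops to measure.

```bash
python3 - <<'E'
import cv2
im=cv2.imread('pics/top0.png')
cv2.imwrite('pics/c1.png',cv2.resize(im[80:170,230:430],None,fx=4,fy=4,interpolation=cv2.INTER_CUBIC))
a=[cv2.resize(im[y:y+60,x:x+60],None,fx=6,fy=6,interpolation=cv2.INTER_CUBIC)[:, :] for x,y in((235,200),(316,211))]
cv2.imwrite('pics/c2.png',cv2.hconcat(a))
cv2.imwrite('pics/c3.png',cv2.resize(im[216:276,425:485],None,fx=6,fy=6,interpolation=cv2.INTER_CUBIC))
E
```

```text
(no output)
```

View pics/c1.png

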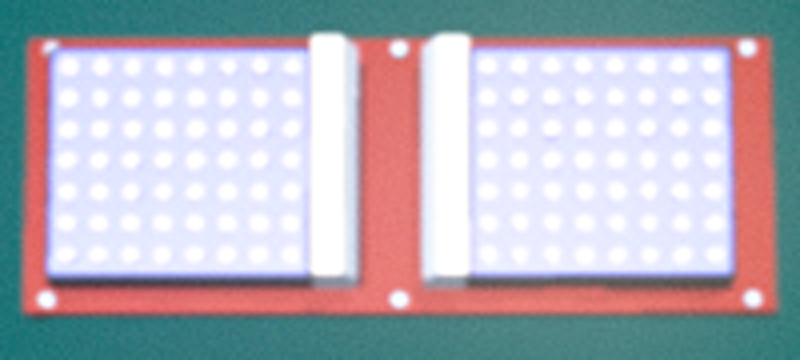

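View pics/c2.png

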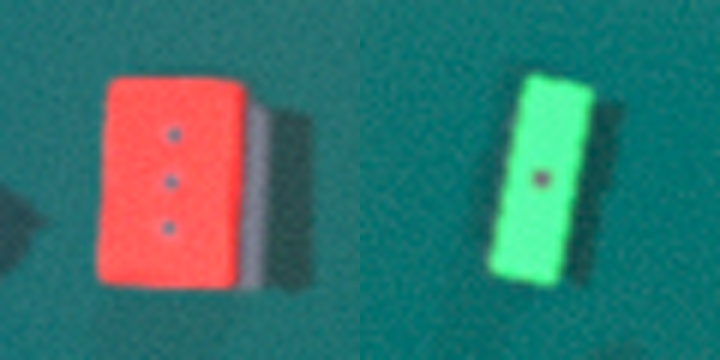

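View pics/c3.png

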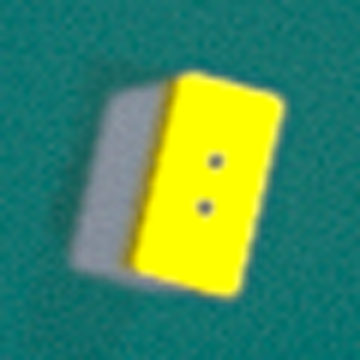

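```bash
python3 - <<'E'
from h import *
np.set_printoptions(precision=4,suppress=True)
z=np.load('pics/top0.npz'); im=z['im'];d=z['d']
hsv=cv2.cvtColor(im,cv2.COLOR_RGB2HSV)
for n,(x,y) in dict(red=(264,230),green=(346,243),yellow=(460,247),orange=(370,285),purple=(206,234)).items():
    h0=int(hsv[y,x-3,0]); dh=np.abs((hsv[...,0].astype(int)-h0+90)%180-90)
    m=((dh<10)&(hsv[...,1]>130)&(hsv[...,2]>110)).astype(np.uint8)
    l,lab=cv2.connectedComponents(m); k=lab[y,x-3]; vv,uu=np.nonzero(lab==k)
    P=np.array([atz('top',u,v,.08)[:2] for u,v in zip(uu,vv)])
    r=cv2.minAreaRect((P*1000).astype(np.float32)); 
    print(n,len(vv),'c',P.mean(0),'rect',r,'depthz',np.median([atd('top',u,v,d[v,u])[2] for u,v in zip(uu,vv)]))
# jig: screws
for s in [(400,47),(400,299),(50,47),(46,299),(747,47),(752,299)]:
    u,v=230+(s[0]-1.5)/4,80+(s[1]-1.5)/4; print('screw',atz('top',u,v,.008)[:2])
for s in [(26,38),(774,38),(778,314),(22,314)]:
    u,v=230+(s[0]-1.5)/4,80+(s[1]-1.5)/4; print('corner',atz('top',u,v,.008)[:2])
for v in (95,110,125,140):
    print(v,[tuple(np.round(1000*atd('top',u,v,d[v,u])[1:]).astype(int)) for u in range(306,350)])
    print(im[v,312:345,1], [round(1000*atz('top',u,v,.008)[1]) for u in (312,344)])
E
```

```text
red 772 c [0.455  0.1353] rect ((455.161376953125, 135.35964965820312), (51.88839340209961, 35.114681243896484), 0.42651012539863586) depthz 0.08078977464886444
green 462 c [0.4399 0.0099] rect ((439.96954345703125, 9.836437225341797), (20.339221954345703, 53.291290283203125), 79.43315887451172) depthz 0.08043178951599755Traceback (most recent call last):
  File "<stdin>", line 9, in <module>
  File "h.py", line 9, in atz
    o,d=ray(name,u,v); return o+d*(z-o[2])/d[2]
        ~~~^^^^^^^^^^
  File "h.py", line 6, in ray
    c=arm.calibration(name); p=cv2.undistortPoints(np.array([[[u,v]]],float),np.array(c['mtx']),np.array(c['dist_coeffs']))[0,0]
ValueError: time passes only in moves, steps and waits
```

```bash
python3 - <<'E'
import re
s=open('h.py').read()
s=s.replace("c=arm.calibration(name)","c=cal(name)").replace("def snap","_C={}\ndef cal(n):\n    if n not in _C: _C[n]=arm.calibration(n)\n    return _C[n]\ndef snap",1)
open('h.py','w').write(s)
E
cat > seg.py <<'E'
from h import *
np.set_printoptions(precision=4,suppress=True)
def seg(im,d,n,x,y):
    hsv=cv2.cvtColor(im,cv2.COLOR_RGB2HSV)
    h0=int(hsv[y,x-3,0]); dh=np.abs((hsv[...,0].astype(int)-h0+90)%180-90)
    m=((dh<10)&(hsv[...,1]>130)&(hsv[...,2]>110)).astype(np.uint8)
    l,lab=cv2.connectedComponents(m); k=lab[y,x-3]; vv,uu=np.nonzero(lab==k)
    P=np.array([atz('top',u,v,.08)[:2] for u,v in zip(uu,vv)])
    r=cv2.minAreaRect((P*1000).astype(np.float32)); 
    ev,V=np.linalg.eigh(np.cov(P.T)); a=np.degrees(np.arctan2(V[1,1],V[0,1]))
    print(n,len(vv),'c',P.mean(0),'rect',np.round(r[0],1),np.round(r[1],1),round(r[2],1),'long axis',round((a+90)%180-90,1),'depthz',np.round(np.median([atd('top',u,v,d[v,u])[2] for u,v in zip(uu,vv)]),4))
E
python3 - <<'E'
from seg import *
z=np.load('pics/top0.npz'); im=z['im'];d=z['d']
for n,(x,y) in dict(red=(264,230),green=(346,243),yellow=(460,247),orange=(370,285),purple=(206,234)).items(): seg(im,d,n,x,y)
for s in [(400,47),(400,299),(50,47),(46,299),(747,47),(752,299)]:
    u,v=230+(s[0]-1.5)/4,80+(s[1]-1.5)/4; print('screw',atz('top',u,v,.008)[:2])
for s in [(26,38),(774,38),(778,314),(22,314)]:
    u,v=230+(s[0]-1.5)/4,80+(s[1]-1.5)/4; print('corner',atz('top',u,v,.008)[:2])
for v in (95,110,125,140):
    print(v,' '.join('%d:%d'%tuple(np.round(1000*atd('top',u,v,d[v,u])[1:])) for u in range(306,350)))
    print(im[v,312:345,1], [round(1000*atz('top',u,v,.008)[1]) for u in (312,344)])
E
```

```text
red 772 c [0.455  0.1353] rect [455.2 135.4] [51.9 35.1] 0.4 long axis -1.0 depthz 0.0808
green 462 c [0.4399 0.0099] rect [440.    9.8] [20.3 53.3] 79.4 long axis -10.6 depthz 0.0804
yellow 660 c [ 0.433  -0.1607] rect [ 433.1 -160.6] [29.1 52.7] 74.6 long axis -15.5 depthz 0.0803
orange 384 c [ 0.3623 -0.0256] rect [362.4 -25.7] [51.3 17.5] 21.0 long axis 21.4 depthz 0.0806
purple 15 c [0.4484 0.2254] rect [448.3 225.3] [6.1 7.7] 0.4 long axis -81.4 depthz 0.0812
screw [0.6999 0.0356]
screw [0.5889 0.0349]
screw [0.6991 0.1872]
screw [0.588  0.1859]
screw [ 0.7005 -0.1141]
screw [ 0.5898 -0.1147]
corner [0.7031 0.1977]
corner [ 0.7046 -0.1258]
corner [ 0.5834 -0.1256]
corner [0.5814 0.196 ]
95 76:27 74:29 72:38 70:39 68:38 67:38 65:40 63:38 62:38 60:37 58:34 57:31 55:26 54:11 52:7 51:6 49:10 47:10 45:8 44:8 42:6 40:7 38:9 37:10 35:10 33:8 31:8 30:10 28:9 27:26 25:29 23:34 22:37 20:38 18:39 17:39 15:38 13:38 12:38 10:40 8:26 6:29 5:27 3:27
[255 255 255 252 233 230 224 172 124 106 107 107 114 109 109 110 109 109
 117 107 111 108 126 186 230 243 248 255 255 255 255 255 255] [66, 11]
1
[... 487 characters left out ...]
9 50:9 48:9 47:6 45:10 43:7 41:10 40:9 38:9 36:9 35:7 33:8 31:11 29:7 28:6 26:24 25:33 23:35 21:35 20:37 18:38 17:40 15:38 13:38 12:38 10:38 8:39 6:27 4:26 3:26
[255 255 255 252 232 225 214 165 115 109 120 124 118 127 119 128 121 126
 126 123 120 116 134 188 237 244 249 254 255 255 255 255 255] [65, 11]
140 75:26 73:29 71:41 69:39 68:37 66:39 64:37 63:38 61:41 59:38 58:34 56:28 55:30 53:9 52:8 50:11 48:8 46:8 45:8 43:6 41:8 40:9 38:8 36:8 34:8 33:10 31:10 29:8 28:10 26:21 25:28 23:31 21:40 20:39 18:38 16:36 15:40 13:39 12:39 10:40 8:39 6:25 5:28 3:27
[255 255 255 254 238 230 214 160 113 113 123 127 119 125 125 124 122 128
 124 124 122 119 135 193 235 244 249 254 255 255 255 255 255] [65, 10]
```

```bash
cat > go.py <<'E'
from h import *
from scipy.spatial.transform import Rotation as Ro
np.set_printoptions(precision=4,suppress=True)
def go(x,y,z,jaw):
    "jaw: angle deg of tool y axis in world (mod 180)"
    o=arm.observe(); R=Ro.from_rotvec(o['ee_rot']).as_matrix(); p=o['position']
    cur=np.degrees(np.arctan2(R[1,1],R[0,1])); 
    dw=(jaw-cur+90)%180-90   # world z turn
    R2=Ro.from_rotvec([0,0,np.radians(dw)]).as_matrix()@R
    D=np.array([x,y,z])-p
    print('clk',o['clock'],'pos',p,'jaw',round(cur,2),'tilt z',R[:,2],'F',o['force'],'w',round(o['width']*92,1),'q',o['joints'])
    print('wz total',round(-dw/6,2),'| shift cm in tool before turn',R.T@D*100,'after turn',R2.T@D*100,'| rows min',np.abs(D).max()/.0417)
E
python3 - <<'E'
from go import *
go(.440,.0098,.12,90-10.5)
E
```

```text
clk 0.1 pos [0.2546 0.5703 0.248 ] jaw 65.94 tilt z [-0.0005 -0.0013 -1.    ] F [ 0.4338 -0.3085  0.8841] w 92.1 q [-1.2536  0.4352  0.025   1.574  -0.0116  1.134  -0.0751]
wz total -2.26 | shift cm in tool before turn [-39.7791 -43.6068  12.8685] after turn [-28.4428 -51.7173  12.8786] | rows min 13.44188757369389
```

Call:
step_arm([
  {"wz":-0.75,"hand":0.75},
  {"wz":-0.75,"hand":0.75},
  {"wz":-0.76,"hand":0.75},
  {"tx":-1.8,"ty":-3.3,"hand":0.75},
  {"tx":-1.8,"ty":-3.3,"hand":0.75},
  {"tx":-1.8,"ty":-3.3,"hand":0.75},
  {"tx":-1.8,"ty":-3.3,"hand":0.75},
  {"tx":-1.8,"ty":-3.3,"hand":0.75},
  {"tx":-1.8,"ty":-3.3,"hand":0.75},
  {"tx":-1.8,"ty":-3.3,"hand":0.75},
], force=25)

```text
invalid input at $.plan[0]: expected keys wx, wy, wz, tx, ty, tz, hand
```

```bash
python3 - <<'E'
from go import *
go(.440,.0098,.12,90-10.5)
E
```

```text
clk 0.1 pos [0.2546 0.5703 0.248 ] jaw 65.94 tilt z [-0.0005 -0.0013 -1.    ] F [ 0.4338 -0.3085  0.8841] w 92.1 q [-1.2536  0.4352  0.025   1.574  -0.0116  1.134  -0.0751]
wz total -2.26 | shift cm in tool before turn [-39.7791 -43.6068  12.8685] after turn [-28.4428 -51.7173  12.8786] | rows min 13.44188757369389
```

All keys are needed.

Call:
step_arm([
  {"wx":0,"wy":0,"wz":-0.75,"tx":0,"ty":0,"tz":0,"hand":0.75},
  {"wx":0,"wy":0,"wz":-0.75,"tx":0,"ty":0,"tz":0,"hand":0.75},
  {"wx":0,"wy":0,"wz":-0.76,"tx":0,"ty":0,"tz":0,"hand":0.75},
  {"wx":0,"wy":0,"wz":0,"tx":-1.8,"ty":-3.3,"tz":0,"hand":0.75},
  {"wx":0,"wy":0,"wz":0,"tx":-1.8,"ty":-3.3,"tz":0,"hand":0.75},
  {"wx":0,"wy":0,"wz":0,"tx":-1.8,"ty":-3.3,"tz":0,"hand":0.75},
  {"wx":0,"wy":0,"wz":0,"tx":-1.8,"ty":-3.3,"tz":0,"hand":0.75},
  {"wx":0,"wy":0,"wz":0,"tx":-1.8,"ty":-3.3,"tz":0,"hand":0.75},
  {"wx":0,"wy":0,"wz":0,"tx":-1.8,"ty":-3.3,"tz":0,"hand":0.75},
  {"wx":0,"wy":0,"wz":0,"tx":-1.8,"ty":-3.3,"tz":0,"hand":0.75},
], force=25)

```text
clock: 0.93
position: [0.3366, 0.3186, 0.2485]
ee_rot: [-0.287, -3.128, 0.0]
force: [1.1, -0.6, 0.2]
width: 0.748
```

```bash
python3 - <<'E'
from go import *
go(.440,.0098,.12,90-10.5)
E
```

```text
clk 0.9333 pos [0.3366 0.3186 0.2485] jaw 79.5 tilt z [-0.0003 -0.0003 -1.    ] F [ 1.1456 -0.5841  0.245 ] w 68.9 q [-0.9069  0.1722  0.039   1.9517 -0.0079  1.0182  0.5233]
wz total 0.0 | shift cm in tool before turn [-15.7926 -28.48    12.8567] after turn [-15.7948 -28.4788  12.8567] | rows min 7.406172973558777
```

Call:
step_arm([
  {"wx":0,"wy":0,"wz":0,"tx":-1.8,"ty":-3.3,"tz":0,"hand":0.75},
  {"wx":0,"wy":0,"wz":0,"tx":-1.8,"ty":-3.3,"tz":0,"hand":0.75},
  {"wx":0,"wy":0,"wz":0,"tx":-1.8,"ty":-3.3,"tz":0,"hand":0.75},
  {"wx":0,"wy":0,"wz":0,"tx":-1.8,"ty":-3.3,"tz":0.5,"hand":0.75},
  {"wx":0,"wy":0,"wz":0,"tx":-1.8,"ty":-3.3,"tz":1,"hand":0.75},
  {"wx":0,"wy":0,"wz":0,"tx":-1.8,"ty":-3.3,"tz":1,"hand":0.75},
  {"wx":0,"wy":0,"wz":0,"tx":-1.8,"ty":-3.2,"tz":1,"hand":0.75},
  {"wx":0,"wy":0,"wz":0,"tx":-1.8,"ty":-3.2,"tz":1,"hand":0.75},
  {"wx":0,"wy":0,"wz":0,"tx":-1.4,"ty":-2.3,"tz":2,"hand":0.75},
  {"wx":0,"wy":0,"wz":0,"tx":0,"ty":0,"tz":3,"hand":0.75},
])

```text
clock: 1.77
position: [0.443, 0.0062, 0.1548]
ee_rot: [0.297, 3.122, -0.001]
force: [1.2, 0.2, 0.3]
width: 0.75
```

```bash
python3 - <<'E'
from go import *
go(.440,.0098,.065,90-10.5)
snap('side','s1')
E
```

```text
clk 1.7667 pos [0.443  0.0062 0.1548] jaw 79.12 tilt z [ 0.0058 -0.0014 -1.    ] F [1.229  0.1636 0.2938] w 69.0 q [-0.3864  0.2559  0.3025  2.1386 -0.1074  0.7555  1.3655]
wz total -0.06 | shift cm in tool before turn [0.4136 0.301  8.9731] after turn [0.4116 0.3034 8.9731] | rows min 2.152400146871892
```

View pics/s1.png

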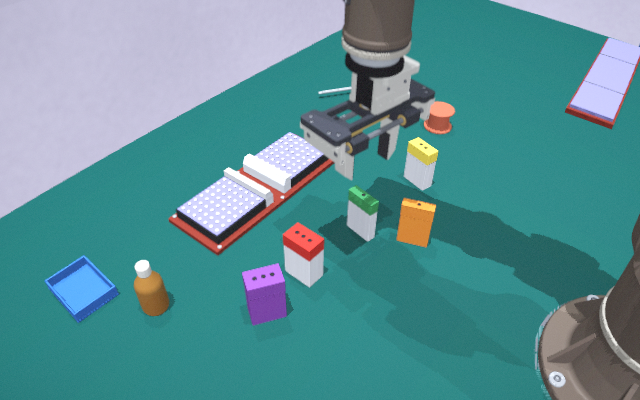

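Call:
step_arm([
  {"wx":0,"wy":0,"wz":0,"tx":0,"ty":0,"tz":1,"hand":0.75},
  {"wx":0,"wy":0,"wz":0,"tx":0,"ty":0,"tz":1,"hand":0.75},
  {"wx":0,"wy":0,"wz":0,"tx":0,"ty":0,"tz":1,"hand":0.75},
  {"wx":0,"wy":0,"wz":0,"tx":0,"ty":0,"tz":0,"hand":0.75},
  {"wx":0,"wy":0,"wz":0,"tx":0,"ty":0,"tz":0,"hand":0.75},
  {"wx":0,"wy":0,"wz":0,"tx":0,"ty":0,"tz":0,"hand":0.75},
  {"wx":0,"wy":0,"wz":0,"tx":0,"ty":0,"tz":0,"hand":0.75},
  {"wx":0,"wy":0,"wz":0,"tx":0,"ty":0,"tz":0,"hand":0.75},
  {"wx":0,"wy":0,"wz":0,"tx":0,"ty":0,"tz":0,"hand":0.75},
  {"wx":0,"wy":0,"wz":0,"tx":0,"ty":0,"tz":0,"hand":0.75},
])

```text
clock: 2.65
position: [0.4401, 0.0117, 0.124]
ee_rot: [0.287, 3.128, 0.0]
force: [-0.1, 0.2, 0.3]
width: 0.753
```

```bash
python3 - <<'E'
from go import *
go(.440,.0098,.065,90-10.5)
E
```

```text
clk 2.65 pos [0.4401 0.0117 0.124 ] jaw 79.51 tilt z [ 0.0005  0.0002 -1.    ] F [-0.1294  0.1889  0.3105] w 69.3 q [-0.3767  0.3059  0.2827  2.1723 -0.1344  0.6787  1.386 ]
wz total 0.0 | shift cm in tool before turn [-0.0201 -0.1915  5.9026] after turn [-0.0202 -0.1915  5.9026] | rows min 1.4155033233999832
```

Call:
step_arm([
  {"wx":0,"wy":0,"wz":0,"tx":0,"ty":-0.19,"tz":1,"hand":0.75},
  {"wx":0,"wy":0,"wz":0,"tx":0,"ty":0,"tz":2,"hand":0.75},
  {"wx":0,"wy":0,"wz":0,"tx":0,"ty":0,"tz":2,"hand":0.75},
  {"wx":0,"wy":0,"wz":0,"tx":0,"ty":0,"tz":0.9,"hand":0.75},
  {"wx":0,"wy":0,"wz":0,"tx":0,"ty":0,"tz":0,"hand":0.75},
  {"wx":0,"wy":0,"wz":0,"tx":0,"ty":0,"tz":0,"hand":0.5},
  {"wx":0,"wy":0,"wz":0,"tx":0,"ty":0,"tz":0,"hand":0.3},
  {"wx":0,"wy":0,"wz":0,"tx":0,"ty":0,"tz":0,"hand":0.1},
  {"wx":0,"wy":0,"wz":0,"tx":0,"ty":0,"tz":0,"hand":0.1},
  {"wx":0,"wy":0,"wz":0,"tx":0,"ty":0,"tz":0,"hand":0.1},
])

```text
clock: 3.48
position: [0.4401, 0.0099, 0.0653]
ee_rot: [0.287, 3.127, 0.001]
force: [0.5, -0.4, 0.3]
width: 0.437
```

```bash
python3 - <<'E'
from go import *
go(.6443,.0398,.14,90.3)
E
```

```text
clk 3.4833 pos [0.4401 0.0099 0.0653] jaw 79.51 tilt z [ 0.0012  0.0003 -1.    ] F [ 0.4789 -0.4276  0.2847] w 40.2 q [-0.3313  0.4146  0.2401  2.2218 -0.1935  0.5227  1.4449]
wz total -1.8 | shift cm in tool before turn [-19.5454   6.6668  -7.4442] after turn [-20.4475   2.8905  -7.4451] | rows min 4.89783934558498
```

Call:
step_arm([
  {"wx":0,"wy":0,"wz":0,"tx":0,"ty":0,"tz":0,"hand":0.1},
  {"wx":0,"wy":0,"wz":0,"tx":0,"ty":0,"tz":0,"hand":0.1},
  {"wx":0,"wy":0,"wz":0,"tx":0,"ty":0,"tz":0,"hand":0.1},
  {"wx":0,"wy":0,"wz":0,"tx":0,"ty":0,"tz":0,"hand":0.1},
  {"wx":0,"wy":0,"wz":0,"tx":0,"ty":0,"tz":0,"hand":0.1},
  {"wx":0,"wy":0,"wz":0,"tx":0,"ty":0,"tz":0,"hand":0.1},
  {"wx":0,"wy":0,"wz":0,"tx":0,"ty":0,"tz":0,"hand":0.1},
  {"wx":0,"wy":0,"wz":0,"tx":0,"ty":0,"tz":0,"hand":0.1},
  {"wx":0,"wy":0,"wz":0,"tx":0,"ty":0,"tz":-0.5,"hand":0.1},
  {"wx":0,"wy":0,"wz":0,"tx":0,"ty":0,"tz":-1,"hand":0.1},
])

```text
clock: 4.32
position: [0.4388, 0.0097, 0.0793]
ee_rot: [-0.287, -3.126, 0.001]
force: [0.0, 0.4, -1.6]
width: 0.171
```

```bash
python3 - <<'E'
from go import *
go(.6443,.0398,.14,90.3)
E
```

```text
clk 4.3167 pos [0.4388 0.0097 0.0793] jaw 79.5 tilt z [-0.0022 -0.0004 -1.    ] F [ 0.0027  0.3816 -1.6069] w 15.8 q [-0.3437  0.3875  0.254   2.2121 -0.1786  0.5627  1.4314]
wz total -1.8 | shift cm in tool before turn [-19.6475   6.7052  -6.1203] after turn [-20.5567   2.9021  -6.1191] | rows min 4.929050738589102
```

Call:
step_arm([
  {"wx":0,"wy":0,"wz":-0.6,"tx":0,"ty":0,"tz":-2,"hand":0.1},
  {"wx":0,"wy":0,"wz":-0.6,"tx":0,"ty":0,"tz":-2,"hand":0.1},
  {"wx":0,"wy":0,"wz":-0.6,"tx":0,"ty":0,"tz":-2,"hand":0.1},
  {"wx":0,"wy":0,"wz":0,"tx":-3,"ty":0.42,"tz":0,"hand":0.1},
  {"wx":0,"wy":0,"wz":0,"tx":-3,"ty":0.42,"tz":0,"hand":0.1},
  {"wx":0,"wy":0,"wz":0,"tx":-3,"ty":0.42,"tz":0,"hand":0.1},
  {"wx":0,"wy":0,"wz":0,"tx":-3,"ty":0.42,"tz":0,"hand":0.1},
  {"wx":0,"wy":0,"wz":0,"tx":-3,"ty":0.42,"tz":0,"hand":0.1},
  {"wx":0,"wy":0,"wz":0,"tx":-3,"ty":0.42,"tz":0,"hand":0.1},
  {"wx":0,"wy":0,"wz":0,"tx":-2.5,"ty":0.35,"tz":0,"hand":0.1},
])

```text
clock: 5.15
position: [0.6461, 0.0399, 0.1397]
ee_rot: [0.009, -3.141, 0.0]
force: [-0.5, 0.3, -2.2]
width: 0.173
```

Call:
step_arm([
  {"wx":0,"wy":0,"wz":0,"tx":0,"ty":0,"tz":0,"hand":0.1},
  {"wx":0,"wy":0,"wz":0,"tx":0,"ty":0,"tz":0,"hand":0.1},
  {"wx":0,"wy":0,"wz":0,"tx":0,"ty":0,"tz":0,"hand":0.1},
  {"wx":0,"wy":0,"wz":0,"tx":0,"ty":0,"tz":0,"hand":0.1},
  {"wx":0,"wy":0,"wz":0,"tx":0,"ty":0,"tz":0,"hand":0.1},
  {"wx":0,"wy":0,"wz":0,"tx":0,"ty":0,"tz":0,"hand":0.1},
  {"wx":0,"wy":0,"wz":0,"tx":0,"ty":0,"tz":0,"hand":0.1},
  {"wx":0,"wy":0,"wz":0,"tx":0,"ty":0,"tz":0,"hand":0.1},
  {"wx":0,"wy":0,"wz":0,"tx":0,"ty":0,"tz":0,"hand":0.1},
  {"wx":0,"wy":0,"wz":0,"tx":0,"ty":0,"tz":0,"hand":0.1},
])

```text
clock: 5.98
position: [0.6445, 0.0396, 0.1398]
ee_rot: [-0.008, 3.142, 0.0]
force: [0.1, 0.5, -1.5]
width: 0.175
```

```bash
python3 - <<'E'
from go import *
go(.6443,.0398,.074,90.3)
snap('side','s2'); snap('top','t2')
im=cv2.imread('pics/s2.png'); cv2.imwrite('pics/s2c.png',cv2.resize(im[60:280,150:400],None,fx=2.7,fy=2.7))
E
```

```text
clk 5.9833 pos [0.6445 0.0396 0.1398] jaw 90.31 tilt z [ 0.0001  0.0001 -1.    ] F [ 0.0566  0.4507 -1.5207] w 16.1 q [-0.3012  0.5725  0.2381  1.6554 -0.1599  0.9327  1.572 ]
wz total 0.0 | shift cm in tool before turn [0.0156 0.0222 6.578 ] after turn [0.0156 0.0222 6.578 ] | rows min 1.5774693978509926
```

View pics/s2c.png

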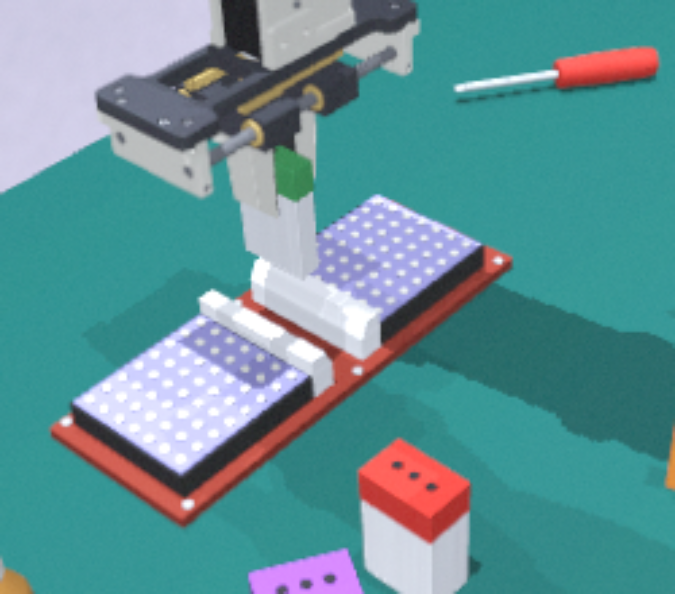

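View pics/t2.png

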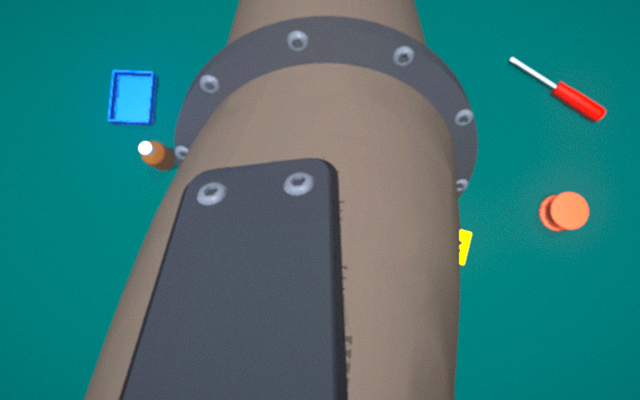

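Green hangs upright over the gap (side crop about (280,220)). Next I lower it.

Call:
step_arm([
  {"wx":0,"wy":0,"wz":0,"tx":0,"ty":0,"tz":1,"hand":0.1},
  {"wx":0,"wy":0,"wz":0,"tx":0,"ty":0,"tz":1,"hand":0.1},
  {"wx":0,"wy":0,"wz":0,"tx":0,"ty":0,"tz":1,"hand":0.1},
  {"wx":0,"wy":0,"wz":0,"tx":0,"ty":0,"tz":0.8,"hand":0.1},
  {"wx":0,"wy":0,"wz":0,"tx":0,"ty":0,"tz":0.8,"hand":0.1},
  {"wx":0,"wy":0,"wz":0,"tx":0,"ty":0,"tz":0.8,"hand":0.1},
  {"wx":0,"wy":0,"wz":0,"tx":0,"ty":0,"tz":0.6,"hand":0.1},
  {"wx":0,"wy":0,"wz":0,"tx":0,"ty":0,"tz":0.4,"hand":0.1},
  {"wx":0,"wy":0,"wz":0,"tx":0,"ty":0,"tz":0.2,"hand":0.1},
  {"wx":0,"wy":0,"wz":0,"tx":0,"ty":0,"tz":0.1,"hand":0.1},
])

```text
clock: 6.92
position: [0.6445, 0.0395, 0.0728]
ee_rot: [0.008, -3.141, -0.0]
force: [-4.6, -0.4, 8.2]
width: 0.17
```

```bash
python3 - <<'E'
from go import *
go(.6443,.0398,.074,90.3)
snap('side','s3')
im=cv2.imread('pics/s3.png'); cv2.imwrite('pics/s3c.png',cv2.resize(im[60:280,150:400],None,fx=2.7,fy=2.7))
E
```

```text
clk 6.9167 pos [0.6445 0.0395 0.0728] jaw 90.3 tilt z [-0.0002  0.0001 -1.    ] F [-4.6015 -0.3656  8.2393] w 15.7 q [-0.286   0.6512  0.2164  1.7053 -0.1817  0.805   1.5899]
wz total 0.0 | shift cm in tool before turn [ 0.0152  0.0302 -0.1171] after turn [ 0.0152  0.0302 -0.1171] | rows min 0.028085022781560113
```

View pics/s3c.png

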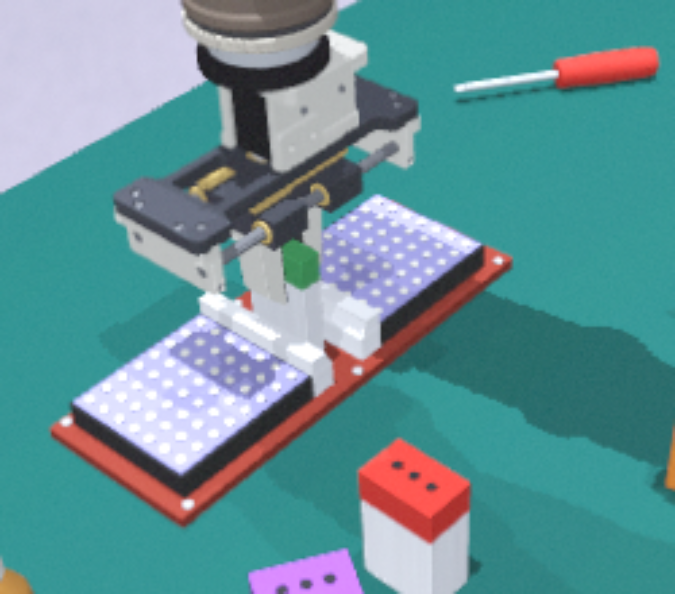

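Green sits on the floor with 8 N upward contact. I'll check its play by shifting it sideways.

Call:
step_arm([
  {"wx":0,"wy":0,"wz":0,"tx":0,"ty":0,"tz":-0.3,"hand":0.1},
  {"wx":0,"wy":0,"wz":0,"tx":0,"ty":0.1,"tz":0,"hand":0.1},
  {"wx":0,"wy":0,"wz":0,"tx":0,"ty":0.1,"tz":0,"hand":0.1},
  {"wx":0,"wy":0,"wz":0,"tx":0,"ty":0.1,"tz":0,"hand":0.1},
  {"wx":0,"wy":0,"wz":0,"tx":0,"ty":0.1,"tz":0,"hand":0.1},
  {"wx":0,"wy":0,"wz":0,"tx":0,"ty":0.1,"tz":0,"hand":0.1},
  {"wx":0,"wy":0,"wz":0,"tx":0,"ty":0,"tz":0,"hand":0.1},
  {"wx":0,"wy":0,"wz":0,"tx":0,"ty":0,"tz":0,"hand":0.1},
  {"wx":0,"wy":0,"wz":0,"tx":0,"ty":0,"tz":0,"hand":0.1},
  {"wx":0,"wy":0,"wz":0,"tx":0,"ty":0,"tz":0,"hand":0.1},
])

```text
clock: 7.8
position: [0.6445, 0.0446, 0.0757]
ee_rot: [-0.008, 3.142, 0.0]
force: [-0.8, -0.0, -2.7]
width: 0.177
```

Call:
step_arm([
  {"wx":0,"wy":0,"wz":0,"tx":0,"ty":-0.1,"tz":0,"hand":0.1},
  {"wx":0,"wy":0,"wz":0,"tx":0,"ty":-0.2,"tz":0,"hand":0.1},
  {"wx":0,"wy":0,"wz":0,"tx":0,"ty":-0.2,"tz":0,"hand":0.1},
  {"wx":0,"wy":0,"wz":0,"tx":0,"ty":-0.2,"tz":0,"hand":0.1},
  {"wx":0,"wy":0,"wz":0,"tx":0,"ty":-0.2,"tz":0,"hand":0.1},
  {"wx":0,"wy":0,"wz":0,"tx":0,"ty":-0.1,"tz":0,"hand":0.1},
  {"wx":0,"wy":0,"wz":0,"tx":0,"ty":0,"tz":0,"hand":0.1},
  {"wx":0,"wy":0,"wz":0,"tx":0,"ty":0,"tz":0,"hand":0.1},
  {"wx":0,"wy":0,"wz":0,"tx":0,"ty":0,"tz":0,"hand":0.1},
  {"wx":0,"wy":0,"wz":0,"tx":0,"ty":0,"tz":0,"hand":0.1},
])

```text
clock: 8.63
position: [0.6445, 0.0347, 0.0757]
ee_rot: [0.009, -3.142, -0.0]
force: [0.5, 0.2, -2.6]
width: 0.17
```

Free over 10 mm, so the gap is not 20 mm. Two more mm should touch the wall if it is 28.

Call:
step_arm([
  {"wx":0,"wy":0,"wz":0,"tx":0,"ty":-0.05,"tz":0,"hand":0.1},
  {"wx":0,"wy":0,"wz":0,"tx":0,"ty":-0.05,"tz":0,"hand":0.1},
  {"wx":0,"wy":0,"wz":0,"tx":0,"ty":-0.05,"tz":0,"hand":0.1},
  {"wx":0,"wy":0,"wz":0,"tx":0,"ty":-0.05,"tz":0,"hand":0.1},
  {"wx":0,"wy":0,"wz":0,"tx":0,"ty":0,"tz":0,"hand":0.1},
  {"wx":0,"wy":0,"wz":0,"tx":0,"ty":0,"tz":0,"hand":0.1},
  {"wx":0,"wy":0,"wz":0,"tx":0,"ty":0,"tz":0,"hand":0.1},
  {"wx":0,"wy":0,"wz":0,"tx":0,"ty":0,"tz":0,"hand":0.1},
  {"wx":0,"wy":0,"wz":0,"tx":0,"ty":0,"tz":0,"hand":0.1},
  {"wx":0,"wy":0,"wz":0,"tx":0,"ty":0,"tz":0,"hand":0.1},
])

```text
clock: 9.47
position: [0.6445, 0.0328, 0.0757]
ee_rot: [-0.009, 3.142, 0.0]
force: [-0.7, 1.5, -1.6]
width: 0.172
```

```bash
python3 - <<'E'
from go import *
go(.6443,.0398,.144,90.3)
E
```

```text
clk 9.4667 pos [0.6445 0.0328 0.0757] jaw 90.32 tilt z [ 0.      0.0003 -1.    ] F [-0.7184  1.465  -1.5786] w 15.8 q [-0.276   0.647   0.2168  1.7045 -0.1805  0.8096  1.5995]
wz total 0.0 | shift cm in tool before turn [ 0.0204  0.6986 -6.8265] after turn [ 0.0206  0.6986 -6.8265] | rows min 1.63709611132544
```

Call:
step_arm([
  {"wx":0,"wy":0,"wz":0,"tx":0,"ty":0.3,"tz":0,"hand":0.1},
  {"wx":0,"wy":0,"wz":0,"tx":0,"ty":0.4,"tz":0,"hand":0.1},
  {"wx":0,"wy":0,"wz":0,"tx":0,"ty":0.4,"tz":0,"hand":0.1},
  {"wx":0,"wy":0,"wz":0,"tx":0,"ty":0.1,"tz":0,"hand":0.1},
  {"wx":0,"wy":0,"wz":0,"tx":0,"ty":0.1,"tz":0,"hand":0.1},
  {"wx":0,"wy":0,"wz":0,"tx":0,"ty":0.1,"tz":0,"hand":0.1},
  {"wx":0,"wy":0,"wz":0,"tx":0,"ty":0,"tz":0,"hand":0.1},
  {"wx":0,"wy":0,"wz":0,"tx":0,"ty":0,"tz":0,"hand":0.1},
  {"wx":0,"wy":0,"wz":0,"tx":0,"ty":0,"tz":0,"hand":0.1},
  {"wx":0,"wy":0,"wz":0,"tx":0,"ty":0,"tz":0,"hand":0.1},
])

```text
clock: 10.3
position: [0.6445, 0.045, 0.0757]
ee_rot: [0.007, -3.142, 0.002]
force: [0.4, -4.8, -1.5]
width: 0.171
```

```bash
python3 - <<'E'
from go import *
go(.6443,.0394,.144,90.3)
E
```

```text
clk 10.3 pos [0.6445 0.045  0.0757] jaw 90.24 tilt z [-0.     -0.0015 -1.    ] F [ 0.4463 -4.773  -1.5467] w 15.7 q [-0.2971  0.6482  0.2192  1.7027 -0.18    0.8107  1.5784]
wz total -0.01 | shift cm in tool before turn [ 0.0201 -0.5745 -6.8259] after turn [ 0.0206 -0.5745 -6.8259] | rows min 1.6371145434789485
```

Contacts at y=.0328 and .0450 give about 12 mm of play, so the gap is 28 mm and yellow is the fit. Gap centre is y≈.039. Taking green back out.

Call:
step_arm([
  {"wx":0,"wy":0,"wz":0,"tx":0,"ty":-0.4,"tz":0,"hand":0.1},
  {"wx":0,"wy":0,"wz":0,"tx":0,"ty":-0.38,"tz":0,"hand":0.1},
  {"wx":0,"wy":0,"wz":0,"tx":0,"ty":0,"tz":-1,"hand":0.1},
  {"wx":0,"wy":0,"wz":0,"tx":0,"ty":0,"tz":-2,"hand":0.1},
  {"wx":0,"wy":0,"wz":0,"tx":0,"ty":0,"tz":-2,"hand":0.1},
  {"wx":0,"wy":0,"wz":0,"tx":0,"ty":0,"tz":-2,"hand":0.1},
  {"wx":0,"wy":0,"wz":0,"tx":2,"ty":-0.3,"tz":0,"hand":0.1},
  {"wx":0,"wy":0,"wz":0,"tx":3.5,"ty":-0.5,"tz":0,"hand":0.1},
  {"wx":0,"wy":0,"wz":0,"tx":3.5,"ty":-0.5,"tz":0,"hand":0.1},
  {"wx":0,"wy":0,"wz":0,"tx":3.5,"ty":-0.5,"tz":0,"hand":0.1},
])

```text
clock: 11.13
position: [0.5183, 0.0203, 0.1464]
ee_rot: [-0.009, 3.141, 0.001]
force: [0.2, 0.0, -1.1]
width: 0.174
```

Call:
step_arm([
  {"wx":0,"wy":0,"wz":0,"tx":3.5,"ty":-0.5,"tz":0,"hand":0.1},
  {"wx":0,"wy":0,"wz":0,"tx":3.5,"ty":-0.5,"tz":0,"hand":0.1},
  {"wx":0,"wy":0,"wz":0,"tx":1,"ty":0,"tz":0,"hand":0.1},
  {"wx":0,"wy":0,"wz":0.6,"tx":0,"ty":0,"tz":1,"hand":0.1},
  {"wx":0,"wy":0,"wz":0.6,"tx":0,"ty":0,"tz":1,"hand":0.1},
  {"wx":0,"wy":0,"wz":0.6,"tx":0,"ty":0,"tz":1,"hand":0.1},
  {"wx":0,"wy":0,"wz":0,"tx":0,"ty":0,"tz":1,"hand":0.1},
  {"wx":0,"wy":0,"wz":0,"tx":0,"ty":0,"tz":1,"hand":0.1},
  {"wx":0,"wy":0,"wz":0,"tx":0,"ty":0,"tz":0,"hand":0.1},
  {"wx":0,"wy":0,"wz":0,"tx":0,"ty":0,"tz":0,"hand":0.1},
])

```text
clock: 11.97
position: [0.4398, 0.0099, 0.0961]
ee_rot: [-0.287, -3.128, -0.0]
force: [0.1, -0.3, -2.3]
width: 0.173
```

```bash
python3 - <<'E'
from go import *
go(.440,.0098,.0655,79.5)
E
```

```text
clk 11.9667 pos [0.4398 0.0099 0.0961] jaw 79.51 tilt z [-0.0002  0.0003 -1.    ] F [ 0.1496 -0.2781 -2.2928] w 15.9 q [-0.3529  0.356   0.2632  2.1978 -0.1606  0.6053  1.4146]
wz total 0.0 | shift cm in tool before turn [-0.0237 -0.0032  3.0588] after turn [-0.0237 -0.0032  3.0588] | rows min 0.7335378203595251
```

Call:
step_arm([
  {"wx":0,"wy":0,"wz":0,"tx":0,"ty":0,"tz":1,"hand":0.1},
  {"wx":0,"wy":0,"wz":0,"tx":0,"ty":0,"tz":1,"hand":0.1},
  {"wx":0,"wy":0,"wz":0,"tx":0,"ty":0,"tz":0.6,"hand":0.1},
  {"wx":0,"wy":0,"wz":0,"tx":0,"ty":0,"tz":0.3,"hand":0.1},
  {"wx":0,"wy":0,"wz":0,"tx":0,"ty":0,"tz":0.15,"hand":0.1},
  {"wx":0,"wy":0,"wz":0,"tx":0,"ty":0,"tz":0.05,"hand":0.1},
  {"wx":0,"wy":0,"wz":0,"tx":0,"ty":0,"tz":0,"hand":0.1},
  {"wx":0,"wy":0,"wz":0,"tx":0,"ty":0,"tz":0,"hand":0.25},
  {"wx":0,"wy":0,"wz":0,"tx":0,"ty":0,"tz":0,"hand":0.4},
  {"wx":0,"wy":0,"wz":0,"tx":0,"ty":0,"tz":0,"hand":0.5},
])

```text
clock: 12.8
position: [0.44, 0.0097, 0.0651]
ee_rot: [0.287, 3.128, 0.0]
force: [-0.6, -0.4, -0.6]
width: 0.341
```

Call:
step_arm([
  {"wx":0,"wy":0,"wz":0,"tx":0,"ty":0,"tz":0,"hand":0.6},
  {"wx":0,"wy":0,"wz":0,"tx":0,"ty":0,"tz":0,"hand":0.75},
  {"wx":0,"wy":0,"wz":0,"tx":0,"ty":0,"tz":-1,"hand":0.75},
  {"wx":0,"wy":0,"wz":0,"tx":0,"ty":0,"tz":-2,"hand":0.75},
  {"wx":0,"wy":0,"wz":0,"tx":0,"ty":0,"tz":-2,"hand":0.75},
  {"wx":0,"wy":0,"wz":0,"tx":0,"ty":0,"tz":-2,"hand":0.75},
  {"wx":0,"wy":0,"wz":0,"tx":0,"ty":0,"tz":-2,"hand":0.75},
  {"wx":0,"wy":0,"wz":0.4,"tx":0,"ty":0,"tz":0,"hand":0.75},
  {"wx":0,"wy":0,"wz":0.43,"tx":0,"ty":0,"tz":0,"hand":0.75},
  {"wx":0,"wy":0,"wz":0,"tx":0,"ty":0,"tz":0,"hand":0.75},
])

```text
clock: 13.63
position: [0.4398, 0.0098, 0.1552]
ee_rot: [0.426, 3.112, 0.001]
force: [0.1, -0.3, 0.3]
width: 0.752
```

```bash
python3 - <<'E'
from go import *
go(.433,-.1606,.125,90-15.4)
snap('side','s4')
E
```

```text
clk 13.6333 pos [0.4398 0.0098 0.1552] jaw 74.41 tilt z [ 0.001   0.0004 -1.    ] F [ 0.0902 -0.342   0.2655] w 69.2 q [-0.4076  0.2536  0.3192  2.1423 -0.1149  0.7603  1.284 ]
wz total -0.03 | shift cm in tool before turn [ -3.9184 -16.5948   3.0089] after turn [ -3.8632 -16.6078   3.0089] | rows min 4.0854388375214326
```

View pics/s4.png

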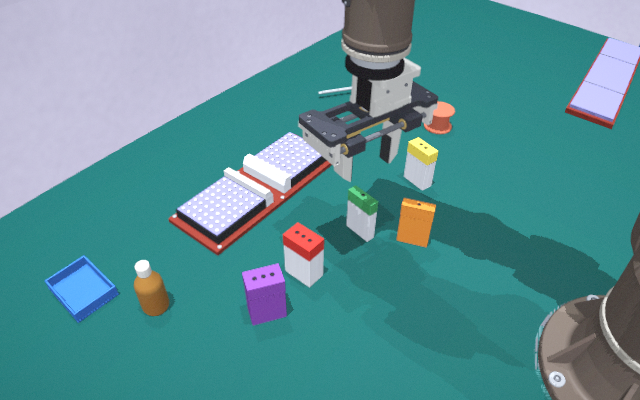

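Call:
step_arm([
  {"wx":0,"wy":0,"wz":0,"tx":-0.7,"ty":-3,"tz":0,"hand":0.75},
  {"wx":0,"wy":0,"wz":0,"tx":-0.7,"ty":-3,"tz":0,"hand":0.75},
  {"wx":0,"wy":0,"wz":0,"tx":-0.7,"ty":-3,"tz":0,"hand":0.75},
  {"wx":0,"wy":0,"wz":0,"tx":-0.7,"ty":-3,"tz":0,"hand":0.75},
  {"wx":0,"wy":0,"wz":0,"tx":-0.7,"ty":-3,"tz":0,"hand":0.75},
  {"wx":0,"wy":0,"wz":0,"tx":-0.4,"ty":-1.6,"tz":0,"hand":0.75},
  {"wx":0,"wy":0,"wz":0,"tx":0,"ty":0,"tz":1.5,"hand":0.75},
  {"wx":0,"wy":0,"wz":0,"tx":0,"ty":0,"tz":1.5,"hand":0.75},
  {"wx":0,"wy":0,"wz":0,"tx":0,"ty":0,"tz":0,"hand":0.75},
  {"wx":0,"wy":0,"wz":0,"tx":0,"ty":0,"tz":0,"hand":0.75},
])

```text
clock: 14.52
position: [0.4321, -0.1606, 0.1242]
ee_rot: [-0.421, -3.111, -0.0]
force: [-0.6, -0.1, 0.2]
width: 0.749
```

```bash
python3 - <<'E'
from go import *
go(.433,-.1606,.065,90-15.4)
for x,y in((215.5,160.5),(205,207.5)): print(atz('top',425+(x-2.5)/6,216+(y-2.5)/6,.08))
snap('side','s5')
im=cv2.imread('pics/s5.png'); cv2.imwrite('pics/s5c.png',cv2.resize(im[40:260,300:550],None,fx=2.7,fy=2.7))
E
```

```text
clk 14.5167 pos [ 0.4321 -0.1606  0.1242] jaw 74.57 tilt z [-0.0024  0.0004 -1.    ] F [-0.6073 -0.1046  0.2284] w 68.9 q [-0.0525  0.3421  0.3696  2.1288 -0.1879  0.7034  1.7432]
wz total -0.0 | shift cm in tool before turn [-0.0964  0.0253  5.9162] after turn [-0.0964  0.0253  5.9162] | rows min 1.418811065079768
[ 0.4388 -0.1638  0.08  ]
[ 0.4269 -0.1609  0.08  ]
```

View pics/s5c.png

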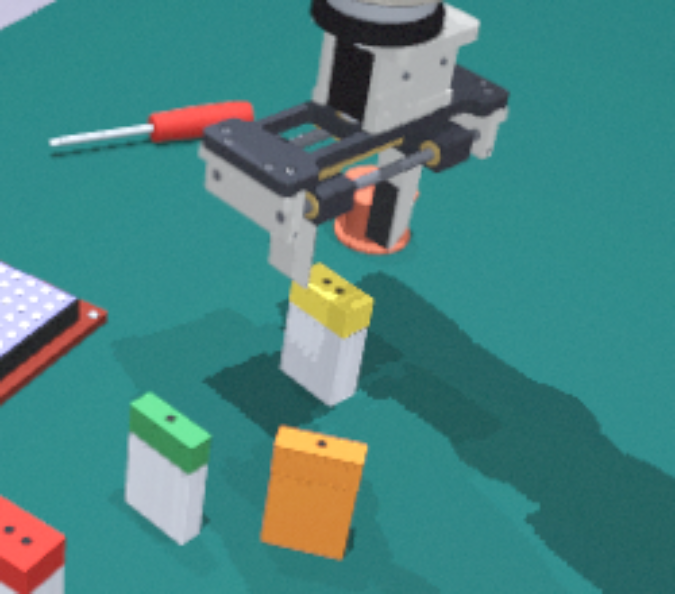

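Call:
step_arm([
  {"wx":0,"wy":0,"wz":0,"tx":-0.05,"ty":-0.1,"tz":1,"hand":0.75},
  {"wx":0,"wy":0,"wz":0,"tx":0,"ty":0,"tz":2,"hand":0.75},
  {"wx":0,"wy":0,"wz":0,"tx":0,"ty":0,"tz":2,"hand":0.75},
  {"wx":0,"wy":0,"wz":0,"tx":0,"ty":0,"tz":0.9,"hand":0.75},
  {"wx":0,"wy":0,"wz":0,"tx":0,"ty":0,"tz":0,"hand":0.6},
  {"wx":0,"wy":0,"wz":0,"tx":0,"ty":0,"tz":0,"hand":0.4},
  {"wx":0,"wy":0,"wz":0,"tx":0,"ty":0,"tz":0,"hand":0.2},
  {"wx":0,"wy":0,"wz":0,"tx":0,"ty":0,"tz":0,"hand":0.18},
  {"wx":0,"wy":0,"wz":0,"tx":0,"ty":0,"tz":0,"hand":0.18},
  {"wx":0,"wy":0,"wz":0,"tx":0,"ty":0,"tz":0,"hand":0.18},
])

```text
clock: 15.4
position: [0.4336, -0.1619, 0.0663]
ee_rot: [0.423, 3.112, 0.0]
force: [-0.1, -0.2, -0.4]
width: 0.372
```

Call:
step_arm([
  {"wx":0,"wy":0,"wz":0,"tx":0,"ty":0,"tz":0,"hand":0.18},
  {"wx":0,"wy":0,"wz":0,"tx":0,"ty":0,"tz":0,"hand":0.18},
  {"wx":0,"wy":0,"wz":0,"tx":0,"ty":0,"tz":0,"hand":0.18},
  {"wx":0,"wy":0,"wz":0,"tx":0,"ty":0,"tz":0,"hand":0.18},
  {"wx":0,"wy":0,"wz":0,"tx":0,"ty":0,"tz":0,"hand":0.18},
  {"wx":0,"wy":0,"wz":0,"tx":0,"ty":0,"tz":0,"hand":0.18},
  {"wx":0,"wy":0,"wz":0,"tx":0,"ty":0,"tz":-0.5,"hand":0.18},
  {"wx":0,"wy":0,"wz":0,"tx":0,"ty":0,"tz":-1,"hand":0.18},
  {"wx":0,"wy":0,"wz":0,"tx":0,"ty":0,"tz":-2,"hand":0.18},
  {"wx":0,"wy":0,"wz":0,"tx":0,"ty":0,"tz":-2,"hand":0.18},
])

```text
clock: 16.23
position: [0.4322, -0.1617, 0.1214]
ee_rot: [-0.423, -3.111, 0.0]
force: [1.4, -0.2, -3.3]
width: 0.26
```

```bash
python3 - <<'E'
from go import *
go(.6443,.0390,.144,90.3)
E
```

```text
clk 16.2333 pos [ 0.4322 -0.1617  0.1214] jaw 74.5 tilt z [-0.0023  0.0002 -1.    ] F [ 1.3634 -0.1835 -3.3085] w 23.9 q [-0.0517  0.3477  0.3724  2.1309 -0.1937  0.6967  1.7502]
wz total -2.63 | shift cm in tool before turn [-15.0723  25.0114  -2.3072] after turn [-21.3117  19.9624  -2.3193] | rows min 5.0868284534661585
```

Call:
step_arm([
  {"wx":0,"wy":0,"wz":-0.87,"tx":0,"ty":0,"tz":-0.8,"hand":0.18},
  {"wx":0,"wy":0,"wz":-0.88,"tx":0,"ty":0,"tz":-0.8,"hand":0.18},
  {"wx":0,"wy":0,"wz":-0.88,"tx":0,"ty":0,"tz":-0.7,"hand":0.18},
  {"wx":0,"wy":0,"wz":0,"tx":-2,"ty":1.87,"tz":0,"hand":0.18},
  {"wx":0,"wy":0,"wz":0,"tx":-2.7,"ty":2.53,"tz":0,"hand":0.18},
  {"wx":0,"wy":0,"wz":0,"tx":-2.7,"ty":2.53,"tz":0,"hand":0.18},
  {"wx":0,"wy":0,"wz":0,"tx":-2.7,"ty":2.53,"tz":0,"hand":0.18},
  {"wx":0,"wy":0,"wz":0,"tx":-2.7,"ty":2.53,"tz":0,"hand":0.18},
  {"wx":0,"wy":0,"wz":0,"tx":-2.7,"ty":2.53,"tz":0,"hand":0.18},
  {"wx":0,"wy":0,"wz":0,"tx":-2.7,"ty":2.53,"tz":0,"hand":0.18},
])

```text
clock: 17.07
position: [0.6149, 0.011, 0.1443]
ee_rot: [0.008, -3.141, 0.001]
force: [1.1, -0.6, -3.0]
width: 0.26
```

Call:
step_arm([
  {"wx":0,"wy":0,"wz":0,"tx":-2,"ty":1.9,"tz":0,"hand":0.18},
  {"wx":0,"wy":0,"wz":0,"tx":-1,"ty":0.9,"tz":0,"hand":0.18},
  {"wx":0,"wy":0,"wz":0,"tx":0,"ty":0,"tz":0,"hand":0.18},
  {"wx":0,"wy":0,"wz":0,"tx":0,"ty":0,"tz":0,"hand":0.18},
  {"wx":0,"wy":0,"wz":0,"tx":0,"ty":0,"tz":0,"hand":0.18},
  {"wx":0,"wy":0,"wz":0,"tx":0,"ty":0,"tz":0,"hand":0.18},
  {"wx":0,"wy":0,"wz":0,"tx":0,"ty":0,"tz":0,"hand":0.18},
  {"wx":0,"wy":0,"wz":0,"tx":0,"ty":0,"tz":0,"hand":0.18},
  {"wx":0,"wy":0,"wz":0,"tx":0,"ty":0,"tz":0,"hand":0.18},
  {"wx":0,"wy":0,"wz":0,"tx":0,"ty":0,"tz":0,"hand":0.18},
])

```text
clock: 17.9
position: [0.644, 0.0375, 0.1439]
ee_rot: [-0.008, 3.142, 0.0]
force: [-1.0, -0.2, -2.6]
width: 0.261
```

```bash
python3 - <<'E'
from go import *
go(.6443,.0390,.074,90.3)
snap('side','s6')
im=cv2.imread('pics/s6.png'); cv2.imwrite('pics/s6c.png',cv2.resize(im[60:280,150:400],None,fx=2.7,fy=2.7))
E
```

```text
clk 17.9 pos [0.644  0.0375 0.1439] jaw 90.28 tilt z [ 0.  0. -1.] F [-0.9657 -0.2221 -2.5764] w 24.0 q [-0.3196  0.5695  0.2708  1.6553 -0.1795  0.9412  1.5922]
wz total -0.0 | shift cm in tool before turn [-0.0337  0.1495  6.9865] after turn [-0.0337  0.1495  6.9865] | rows min 1.6754059251307574
```

View pics/s6c.png

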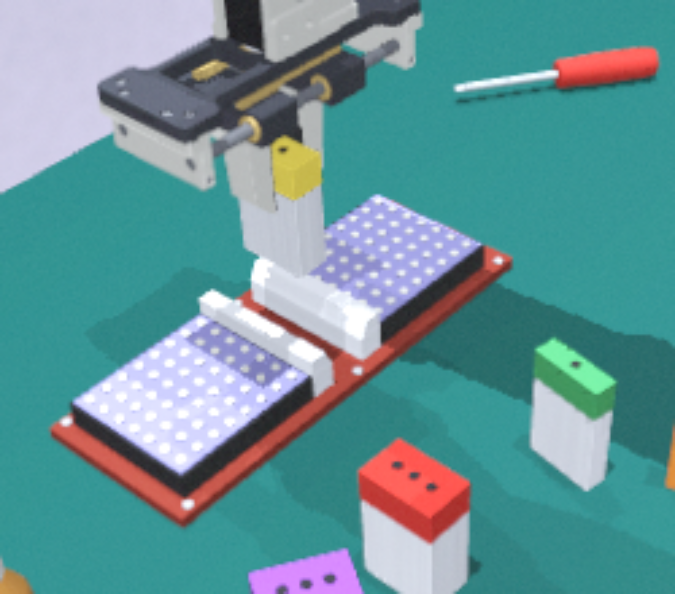

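Call:
step_arm([
  {"wx":0,"wy":0,"wz":0,"tx":0,"ty":0.15,"tz":0,"hand":0.18},
  {"wx":0,"wy":0,"wz":0,"tx":0,"ty":0,"tz":1,"hand":0.18},
  {"wx":0,"wy":0,"wz":0,"tx":0,"ty":0,"tz":1,"hand":0.18},
  {"wx":0,"wy":0,"wz":0,"tx":0,"ty":0,"tz":1,"hand":0.18},
  {"wx":0,"wy":0,"wz":0,"tx":0,"ty":0,"tz":0.6,"hand":0.18},
  {"wx":0,"wy":0,"wz":0,"tx":0,"ty":0,"tz":0.6,"hand":0.18},
  {"wx":0,"wy":0,"wz":0,"tx":0,"ty":0,"tz":0.6,"hand":0.18},
  {"wx":0,"wy":0,"wz":0,"tx":0,"ty":0,"tz":0.4,"hand":0.18},
  {"wx":0,"wy":0,"wz":0,"tx":0,"ty":0,"tz":0.4,"hand":0.18},
  {"wx":0,"wy":0,"wz":0,"tx":0,"ty":0,"tz":0.4,"hand":0.18},
])

```text
clock: 18.78
position: [0.6443, 0.0392, 0.0835]
ee_rot: [-0.008, 3.141, 0.0]
force: [-0.3, -0.8, -3.4]
width: 0.261
```

```bash
python3 - <<'E'
from go import *
go(.6443,.0390,.074,90.3)
E
```

```text
clk 18.7833 pos [0.6443 0.0392 0.0835] jaw 90.3 tilt z [ 0.0004  0.     -1.    ] F [-0.2528 -0.8492 -3.4074] w 24.0 q [-0.3073  0.6396  0.2493  1.7014 -0.2018  0.8253  1.6081]
wz total -0.0 | shift cm in tool before turn [-0.0015 -0.0247  0.9521] after turn [-0.0015 -0.0247  0.9521] | rows min 0.2283189051362121
```

Call:
step_arm([
  {"wx":0,"wy":0,"wz":0,"tx":0,"ty":0,"tz":0.3,"hand":0.18},
  {"wx":0,"wy":0,"wz":0,"tx":0,"ty":0,"tz":0.3,"hand":0.18},
  {"wx":0,"wy":0,"wz":0,"tx":0,"ty":0,"tz":0.2,"hand":0.18},
  {"wx":0,"wy":0,"wz":0,"tx":0,"ty":0,"tz":0.1,"hand":0.18},
  {"wx":0,"wy":0,"wz":0,"tx":0,"ty":0,"tz":0.1,"hand":0.18},
  {"wx":0,"wy":0,"wz":0,"tx":0,"ty":0,"tz":0,"hand":0.18},
  {"wx":0,"wy":0,"wz":0,"tx":0,"ty":0,"tz":0,"hand":0.18},
  {"wx":0,"wy":0,"wz":0,"tx":0,"ty":0,"tz":0,"hand":0.18},
  {"wx":0,"wy":0,"wz":0,"tx":0,"ty":0,"tz":0,"hand":0.18},
  {"wx":0,"wy":0,"wz":0,"tx":0,"ty":0,"tz":0,"hand":0.18},
])

```text
clock: 19.62
position: [0.6442, 0.0393, 0.0742]
ee_rot: [-0.008, 3.141, 0.0]
force: [-2.8, -0.6, 5.0]
width: 0.26
```

```bash
python3 - <<'E'
from go import *
go(.6443,.0390,.074,90.3)
E
```

```text
clk 19.6167 pos [0.6442 0.0393 0.0742] jaw 90.3 tilt z [ 0.0004  0.0001 -1.    ] F [-2.7757 -0.6215  5.0056] w 23.9 q [-0.3047  0.6512  0.2456  1.7076 -0.2055  0.8077  1.611 ]
wz total -0.0 | shift cm in tool before turn [-0.0106 -0.0266  0.0151] after turn [-0.0106 -0.0266  0.0151] | rows min 0.006365672986597554
```

Seated at the expected height with 5 N upward. Releasing and retreating.

Call:
step_arm([
  {"wx":0,"wy":0,"wz":0,"tx":0,"ty":0,"tz":0,"hand":0.3},
  {"wx":0,"wy":0,"wz":0,"tx":0,"ty":0,"tz":0,"hand":0.35},
  {"wx":0,"wy":0,"wz":0,"tx":0,"ty":0,"tz":0,"hand":0.45},
  {"wx":0,"wy":0,"wz":0,"tx":0,"ty":0,"tz":0,"hand":0.55},
  {"wx":0,"wy":0,"wz":0,"tx":0,"ty":0,"tz":0,"hand":0.6},
  {"wx":0,"wy":0,"wz":0,"tx":0,"ty":0,"tz":0,"hand":0.6},
  {"wx":0,"wy":0,"wz":0,"tx":0,"ty":0,"tz":-1,"hand":0.6},
  {"wx":0,"wy":0,"wz":0,"tx":0,"ty":0,"tz":-2,"hand":0.6},
  {"wx":0,"wy":0,"wz":0,"tx":0,"ty":0,"tz":-3,"hand":0.6},
  {"wx":0,"wy":0,"wz":0,"tx":0,"ty":0,"tz":-3,"hand":0.6},
])

```text
clock: 20.45
position: [0.6435, 0.0391, 0.1648]
ee_rot: [0.008, -3.14, 0.001]
force: [0.2, 0.9, -0.1]
width: 0.599
```

Call:
step_arm([
  {"wx":0,"wy":0,"wz":0,"tx":0,"ty":0,"tz":-3,"hand":0.6},
  {"wx":0,"wy":0,"wz":0,"tx":0,"ty":2,"tz":0,"hand":0.6},
  {"wx":0,"wy":0,"wz":0,"tx":0,"ty":3.5,"tz":0,"hand":0.6},
  {"wx":0,"wy":0,"wz":0,"tx":0,"ty":3.5,"tz":0,"hand":0.6},
  {"wx":0,"wy":0,"wz":0,"tx":1,"ty":3.5,"tz":0,"hand":0.6},
  {"wx":0,"wy":0,"wz":0,"tx":1,"ty":3.5,"tz":0,"hand":0.6},
  {"wx":0,"wy":0,"wz":0,"tx":1,"ty":3.5,"tz":0,"hand":0.6},
  {"wx":0,"wy":0,"wz":0,"tx":1,"ty":3.5,"tz":0,"hand":0.6},
  {"wx":0,"wy":0,"wz":0,"tx":1,"ty":3.5,"tz":0,"hand":0.6},
  {"wx":0,"wy":0,"wz":0,"tx":1,"ty":3.5,"tz":0,"hand":0.6},
])

```text
clock: 21.28
position: [0.5819, 0.3406, 0.1948]
ee_rot: [-0.008, 3.141, 0.001]
force: [1.4, 0.7, 0.0]
width: 0.602
```

Call:
step_arm([
  {"wx":0,"wy":0,"wz":0,"tx":1,"ty":3.5,"tz":0,"hand":0.6},
  {"wx":0,"wy":0,"wz":0,"tx":1,"ty":3.5,"tz":0,"hand":0.6},
  {"wx":0,"wy":0,"wz":0,"tx":1,"ty":3.5,"tz":0,"hand":0.6},
  {"wx":0,"wy":0,"wz":0,"tx":1,"ty":3.5,"tz":0,"hand":0.6},
  {"wx":0,"wy":0,"wz":0,"tx":1,"ty":3.5,"tz":0,"hand":0.6},
  {"wx":0,"wy":0,"wz":0,"tx":0,"ty":0,"tz":0,"hand":0.6},
  {"wx":0,"wy":0,"wz":0,"tx":0,"ty":0,"tz":0,"hand":0.6},
  {"wx":0,"wy":0,"wz":0,"tx":0,"ty":0,"tz":0,"hand":0.6},
  {"wx":0,"wy":0,"wz":0,"tx":0,"ty":0,"tz":0,"hand":0.6},
  {"wx":0,"wy":0,"wz":0,"tx":0,"ty":0,"tz":0,"hand":0.6},
])

```text
clock: 22.12
position: [0.5328, 0.5119, 0.1943]
ee_rot: [-0.004, 3.141, -0.001]
force: [-0.1, -1.0, 0.4]
width: 0.606
```

```bash
python3 - <<'E'
from go import *
go(.6443,.0390,.074,90.3)
snap('side','s7'); snap('top','t7')
im=cv2.imread('pics/s7.png'); cv2.imwrite('pics/s7c.png',cv2.resize(im[60:280,150:400],None,fx=2.7,fy=2.7))
E
```

```text
clk 22.1167 pos [0.5328 0.5119 0.1943] jaw 90.16 tilt z [ 0.0008 -0.0004 -1.    ] F [-0.1181 -1.0171  0.4187] w 55.7 q [-0.9781  0.6702  0.2505  1.3272 -0.1675  1.1644  0.86  ]
wz total -0.02 | shift cm in tool before turn [-11.0061 -47.3211  12.0553] after turn [-10.8912 -47.3477  12.0552] | rows min 11.341671632250728
```

View pics/s7c.png

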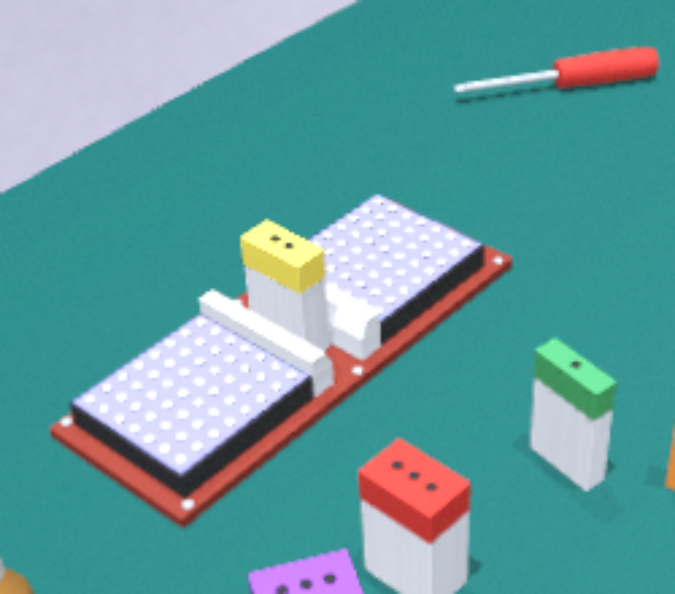

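View pics/t7.png

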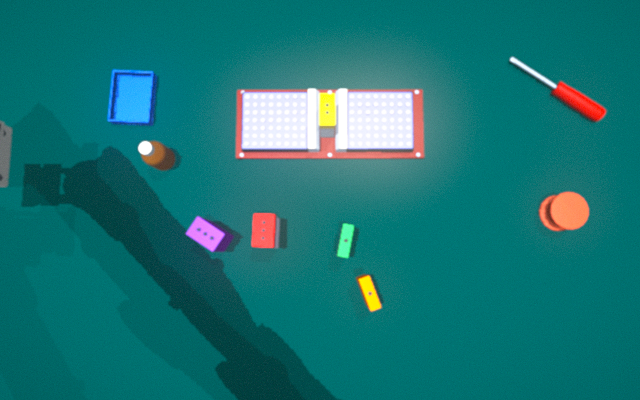

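```bash
python3 - <<'E'
from seg import *
z=np.load('pics/t7.npz'); im=z['im'];d=z['d']
print('yellow top', [atd('top',u,v,np.median(d[v-3:v+4,u-2:u+3])) for u,v in((328,110),(328,100),(328,120))])
print('at z=.088 ends',atz('top',328,93,.088),atz('top',328,127,.088))
seg(im,d,'green',346,243); seg(im,d,'red',264,230)
print(arm.sign_off())
E
```

```text
yellow top [array([0.6413, 0.0382, 0.0889]), array([0.6573, 0.0384, 0.0888]), array([0.6256, 0.0381, 0.0882])]
at z=.088 ends [0.6688 0.0384 0.088 ] [0.6145 0.0381 0.088 ]
green 467 c [0.4402 0.0106] rect [440.4  10.7] [20.7 53.3] 79.8 long axis -10.4 depthz 0.0802
red 770 c [0.4551 0.1354] rect [455.2 135.4] [51.9 35.2] 0.4 long axis -1.2 depthz 0.0808
the job is handed in; nothing more can be done
None
```

The yellow spacer (24 mm) is standing in the gap on the red base plate, and the job is handed in. The last clock reading before hand-in was about 22 s, against the 54 s limit.

- **Gauging with green:** I lowered the green spacer to the plate first. It moved about 12 mm sideways between wall contacts, which makes the gap 28 mm. I then set it back upright where it had stood.
- **Yellow in the gap:** its top measures 88–89 mm above the bench, against the expected 88 mm, so it is fully down. It spans x ≈ 0.615–0.669 m, well inside the frame ends at about 0.594–0.694 m.
- **The other two spacers:** green and red stand upright on the bench, with tops at 80–81 mm. I never touched red or the orange and purple look-alikes.

No check failed. The camera put yellow's centre at y = 0.038 m, about 1 mm off the gripper's reading of 0.039 m, which is within the calibration error.

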